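# Load the sign shapes into the mounting rack in mirror order

### The arm

A 7-joint arm with a two-finger parallel gripper is mounted at the origin on the work surface. World frame = base frame: x ahead of the robot, y to its left, z up, the work surface at z = 0. Lengths are in mm, angles in degrees, forces in N, time in s.
With the tool pointing down it reaches from about 425 to 975 mm from the base axis. Payload 16.7 kg.
Tool frame: the origin (TCP) lies midway between the tips of the shut fingers; the grasp point (between the pads) lies 19 mm behind it; z points along the fingers, y is the line along which they close (so a half turn about z gives the same grasp; the last joint's range is limited). The gripper opens to 85 mm and grips with 20 to 120 N. Pads are 22 mm wide; open, the fingers measure 114 mm over their backs; the gripper's body (76 mm by 85 mm) begins 54 mm behind the grasp point. The pads swing forward as they close: fully open they stand 13 mm farther back than shut.
Start: joints at [-74.341, 24.414, 4.234, 92.017, -1.954, 63.644, -3.845], TCP at [276.963, 615.522, 231.302] pointing down, gripper open.
Joint ranges: [-163.25, 163.25], [-28.42, 122.38], [-70.27, 78.77], [12.13, 141.07], [-58.53, 238.53], [9.26, 117.41], [-156.51, 156.51]. Speed limits (degrees/s): [108.29, 108.29, 136.94, 136.94, 172.46, 172.46, 172.46].

### API

Orientations are given as [roll, pitch, yaw] about the fixed x, y, z axes, in that order (R = Rz(yaw) Ry(pitch) Rx(roll)).
In Python, from cell import * gives the robot as it stands. Calls block until the motion is done:
- goto(position, orientation): joint-space move of the TCP to a pose.
- line_to(position, vel=150, rotation=None): straight line of the TCP; rotation=None keeps the orientation; vel is the mean speed in mm/s.
- move_j(angles): joint-space move.
- set_gripper(opening, f_grip=None): opening from 0.0 (shut) to 1.0 (fully open); f_grip is the grip in N (None keeps the last); returns when the fingers have stopped.
- hold(seconds).
- ik(position, orientation): joint angles nearest the present ones, or None.
- get_state(): the state.
- camera(name): name is "side" or "top" or "wrist"; returns a dict with "image" (400x640x3 uint8, red, green, blue), "K" (3x3 intrinsics, pixels), "k1" (the pictures are not rectified: a ray, as slopes to the right and down, at radius r is drawn at 1 + k1 r^2 times it, then the intrinsics apply), "R" (3x3) and "t" (3): a world point X has camera coordinates R X + t; the wrist camera has in their place "tool_from_camera" (4x4, takes a point from camera to tool coordinates, whose origin is the TCP and whose axes are the flange's). Camera axes: x right, y down, z forward; pixel columns grow to the right and rows downward; lengths in mm; the calibration is good to about 2 mm. A picture is of the moment at which its call begins: read the wrist's pose just before it. There is no depth.
A pose or a line that the arm cannot do raises IKError and nothing moves.
- sign_off(): hands the job in; it is judged then, once.
The state is a dict: "clock": time; "q": joint angles; "joint_velocities": joint speeds; "joint_torque": joint torques, N m; "tcp_pos": TCP position; "eef_rot": TCP orientation; "force": force on the tool from outside, world axes, zero at the start; "ft_torque": the same for the moment, N m; "width": opening from 0.0 (shut) to 1.0 (fully open); "grasp_force": force on a finger pad.
Only numpy, scipy, OpenCV 4.12 (cv2) and the standard library are available. Lean on these libraries where they do the work, as an engineer would, in place of code of your own. Each camera call takes 0.05 s, during which the arm holds its last target. There are 200 camera calls.

### The job

The glue on the four sign shapes in the wooden rack has set. The sign will be mounted from behind, so move them to the empty metal rack in reverse order: the shape at the left end of the wooden rack (seen from the robot) goes into the right end bay of the metal rack, the second from the left into the second from the right, and so on. Stand each one flat, white face up, at about the middle of its bay.

Things in the scene. Friction and masses are not known exactly. Their poses are not given: they have to be found in the camera images.
- glue_rack: Wooden rack holding the shapes at the start, fixed. Board 80 (x) x 296 (y) x 12 mm high; 5 dividers 6 thick, 18 high above the board, every 72 mm along y, make 4 bays 66 wide, open fore and aft, centres at y = +108, +36, -36, -108 mm. Origin: centre of underside, on the table. y runs to the robot's left, x away from the robot, within 12 degrees. Either rack may be the nearer.
- steel_rack: Metal rack, empty at the start, fixed. Board 80 (x) x 296 (y) x 12 mm high; 5 dividers 6 thick, 18 high above the board, every 72 mm along y, make 4 bays 66 wide, open fore and aft, centres at y = +108, +36, -36, -108 mm. Origin: centre of underside, on the table. y runs to the robot's left, x away from the robot, within 12 degrees. Shapes stand on its board, 12 mm above the table.
- roundel: round sign shape, diameter 52, its white face a ring round a black middle 20 across, in mm; 34 mm high, 80 g, upright black sides, flat white face on top. Origin: centre of underside, z up. Starts on a pad in the wooden rack, its x along the rack's x within 3 degrees; grip it across x.
- cross: plus-shaped sign shape, 52 across both ways, arms along its x and y, each 18 wide, in mm; 34 mm high, 80 g, upright black sides, flat white face on top. Origin: centre of underside, z up. Starts on a pad in the wooden rack, its x along the rack's x within 3 degrees; grip it across x.
- square: square sign shape, sides along its x and y, 46 x 46 mm; 34 mm high, 80 g, upright black sides, flat white face on top. Origin: centre of underside, z up. Starts on a pad in the wooden rack, its x along the rack's x within 3 degrees; grip it across x.
- bar: narrow oblong sign shape, 22 along its x and 52 along its y, in mm; 34 mm high, 80 g, upright black sides, flat white face on top. Origin: centre of underside, z up. Starts on a pad in the wooden rack, its x along the rack's x within 3 degrees; grip it across x.
- pad_roundel: Cork pad 60 x 60 x 3 mm, fixed in a bay of the wooden rack, under the roundel at the start; it stays and marks the bay the roundel came from. Origin: centre of its underside, on the rack's board (12 mm above the table); the shape stands 15 mm above the table.
- pad_cross: Cork pad 60 x 60 x 3 mm, fixed in a bay of the wooden rack, under the cross at the start; it stays and marks the bay the cross came from. Origin: centre of its underside, on the rack's board (12 mm above the table); the shape stands 15 mm above the table.
- pad_square: Cork pad 60 x 60 x 3 mm, fixed in a bay of the wooden rack, under the square at the start; it stays and marks the bay the square came from. Origin: centre of its underside, on the rack's board (12 mm above the table); the shape stands 15 mm above the table.
- pad_bar: Cork pad 60 x 60 x 3 mm, fixed in a bay of the wooden rack, under the bar at the start; it stays and marks the bay the bar came from. Origin: centre of its underside, on the rack's board (12 mm above the table); the shape stands 15 mm above the table.

How it is judged:
By the outcome, as a careful person would: the job done as asked, in the order asked, and still so for the second after the job is handed in, with the robot touching nothing.
It also fails if it takes over 96 s, if anything falls off the work surface, if the arm or the gripper's body presses on something with over 40 N, if the wrist force passes 120 N, or if a joint passes its speed limit or range.

## Working session

There is one attempt and no reset: what is moved stays moved. The work goes in short steps, each a Python script; the robot and the scene stay as the last script left them, time stands still between calls to the robot, and variables do not carry over. Pictures are saved under pics/ and viewed, at most 14 in all, crops included, and the job is handed in when it is done.

```bash
mkdir -p pics; ls; python3 - <<'E'
from cell import *
import cv2, numpy as np
for n in ("top","side"):
    c=camera(n); cv2.imwrite(f"pics/{n}0.png",c["image"][:,:,::-1]); print(n,c["K"],c["k1"],c["R"],c["t"])
c=camera("wrist"); print(c["tool_from_camera"],c["K"],c["k1"])
s=get_state(); print(s["tcp_pos"],s["eef_rot"],s["clock"],s["width"])
E
```

```text
pics
top [[390.8366851    0.         320.71400027]
 [  0.         390.8366851  195.57833905]
 [  0.           0.           1.        ]] 0.018426445554244403 [[ 0.01267103 -0.99983508  0.0130101 ]
 [-0.98716649 -0.01457979 -0.1590275 ]
 [ 0.15919095 -0.01082809 -0.98718843]] [-29.0738847  573.23177771 658.36847143]
side [[436.03605235   0.         328.37951505]
 [  0.         436.03605235 195.62894528]
 [  0.           0.           1.        ]] -0.04109403300309644 [[ 0.69292328 -0.72087786 -0.01387235]
 [-0.44984035 -0.41719993 -0.78967581]
 [ 0.56347226  0.55342509 -0.61336749]] [-402.44750134  283.04094466  440.41901159]
[[-4.03129433e-04 -9.59881719e-01 -2.80404928e-01  7.13428592e+01]
 [ 9.99998553e-01  7.64366401e-05 -1.69932457e-03 -7.87546956e-01]
 [ 1.65258380e-03 -2.80405208e-01  9.59880299e-01 -1.40751269e+02]
 [ 0.00000000e+00  0.00000000e+00  0.00000000e+00  1.00000000e+00]] [[307.21026892   0.         321.74015198]
 [  0.         307.21026892 200.45193363]
 [  0.           0.           1.        ]] -0.010461491804206626
[276.83018445 615.26362856 230.73776304] [-1.79939663e+02  2.05164115e-03  1.55773161e+02] 0.15 1.000218527123395
```

View pics/top0.png

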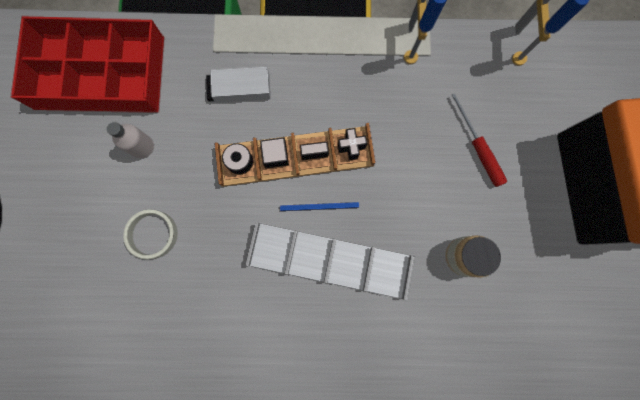

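View pics/side0.png

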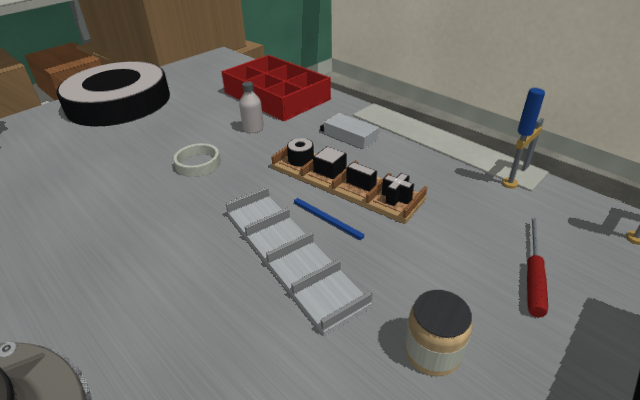

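The top view shows the wooden rack, which is the farther one. From left to right it holds the roundel (236,157), square (274,152), bar (314,150) and cross (352,144). The steel rack is nearer, with corners at about (256,225), (412,256), (404,297) and (247,263). The side view agrees, and the blue pen at (330,217) lies between the racks.

```bash
cat > h.py <<'E'
from cell import *
import cv2, numpy as np
from scipy.spatial.transform import Rotation as Ro
def cam(n):
    s=get_state(); c=camera(n)
    if n=="wrist":
        T=np.eye(4); T[:3,:3]=Ro.from_euler("xyz",s["eef_rot"],degrees=True).as_matrix(); T[:3,3]=s["tcp_pos"]
        W=np.linalg.inv(T@np.array(c["tool_from_camera"])); c["R"],c["t"]=W[:3,:3],W[:3,3]
    return c
def dist(c): return np.array([c["k1"],0,0,0.])
def toplane(c,uv,z):
    d=cv2.undistortPoints(np.array(uv,float).reshape(-1,1,2),np.array(c["K"]),dist(c))[:,0]
    R,t=np.array(c["R"]),np.array(c["t"]); C=-R.T@t
    w=np.c_[d,np.ones(len(d))]@R
    return (C+w*((z-C[2])/w[:,2])[:,None])[:,:2]
def proj(c,X): return cv2.projectPoints(np.array(X,float).reshape(-1,1,3),cv2.Rodrigues(np.array(c["R"]))[0],np.array(c["t"]),np.array(c["K"]),dist(c))[0][:,0]
E
python3 - <<'E'
from h import *
np.set_printoptions(precision=1,suppress=True)
c=cam("top")
print(toplane(c,[(236,157),(274,152),(314,150),(352,144)],49))
k=toplane(c,[(256,225),(412,256),(404,297),(247,263)],30); print(k,k.mean(0),np.linalg.norm(k[1]-k[0]),np.linalg.norm(k[2]-k[1]))
print(toplane(c,[(217,145),(371,127),(373,165),(220,184)],30))
m=k.mean(0)
for y in (90,-90,180):
  print(y,[ik([p[0],p[1],120],[180,0,y]) for p in ((m[0],m[1]+108),(m[0]+150,m[1]-108))])
E
```

```text
[[641.8 133.6]
 [652.3  65. ]
 [657.3  -7.8]
 [669.8 -77.4]]
[[ 520.3   95.5]
 [ 468.3 -187.3]
 [ 396.4 -171.2]
 [ 452.1  108.8]] [459.3 -38.5] 287.5246180810177 73.69243246836425
[[ 669.3  174.1]
 [ 709.5 -115.2]
 [ 635.5 -118.4]
 [ 595.1  164.6]]
90 [array([-44.6,  14.8,  32.4, 125.8, -11.7,  42.2,  -4.3]), array([-24.2,  33.5,  44. , 105.8, -28.9,  52.5,  33.2])]
-90 [array([ 33.4,  22.7, -58.5, 121.7,  25.9,  49. , 139.4]), array([ -36.9,   48.1,   69. ,  106.4,  -50.9,   63.6, -128.1])]
180 [array([-35. ,  13.7,  21.1, 125.3,  -7.3,  42.1,  80.9]), array([-19. ,  30.9,  36.1, 105.6, -22.9,  50.9, 117.9])]
```

```bash
python3 - <<'E'
from h import *
goto([545,0,215],[180,0,180])
c=cam("wrist"); cv2.imwrite("pics/w1.png",c["image"][:,:,::-1]); 
import pickle; pickle.dump(c,open("w1.pkl","wb")); print(get_state()["clock"],get_state()["tcp_pos"],get_state()["force"])
E
```

```text
2.6417 [545.13743717   0.80956361 214.9747141 ] [-0.63938099  0.25187623  0.09674246]
```

View pics/w1.png

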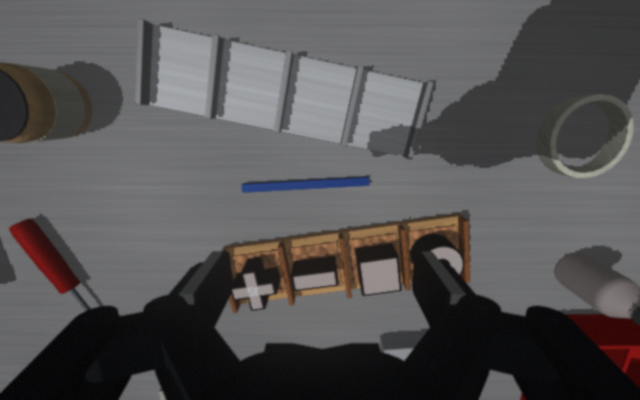

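The wrist view shows the whole steel rack (corners about (140,22), (432,84), (408,155) and (140,103)). The wooden rack is partly hidden by the fingers, with the cross at (253,290), bar (315,275), square (380,275) and roundel (440,257). I'll fit the rack models to the image edges in both cameras.

```bash
cat > fit.py <<'E'
from h import *
from scipy.optimize import minimize
def edges():
    P=[]
    n=np.linspace(-1,1,25)
    for k in range(5):
        y0=-144+72*k
        for y in (y0-3,y0+3): P+= [(40*a,y,30) for a in n]
        if k<4:
            for s in (-40,40): P+=[(s,y0+36+31*a,12) for a in n]
    return np.array(P,float)
E0=edges()
def place(p): 
    R=Ro.from_euler("z",p[2],degrees=True).as_matrix(); return E0@R.T+[p[0],p[1],0]
def fit(c,p0,sig):
    g=cv2.cvtColor(c["image"],cv2.COLOR_RGB2GRAY).astype(np.float32); p=np.array(p0,float)
    for s in sig:
        b=cv2.GaussianBlur(g,(0,0),.7); G=np.minimum(np.hypot(cv2.Sobel(b,cv2.CV_32F,1,0),cv2.Sobel(b,cv2.CV_32F,0,1)),120); G=cv2.GaussianBlur(G,(0,0),s)
        def f(p):
            uv=proj(c,place(p)).astype(np.float32)
            return -cv2.remap(G,uv[:,:1],uv[:,1:],cv2.INTER_LINEAR).mean()
        r=minimize(f,p,method="Nelder-Mead",options=dict(initial_simplex=p+np.vstack([np.zeros(3),np.diag([s*2.5,s*2.5,s])]),xatol=.02,fatol=1e-3)); p=r.x
    return p,-r.fun
E
python3 - <<'E'
from fit import *
import pickle
np.set_printoptions(precision=2,suppress=True)
w=pickle.load(open("w1.pkl","rb")); t=cv2.imread("pics/top0.png")[:,:,::-1].copy(); c=cam("top"); c["image"]=t
for nm,p0 in (("steel",(459,-38.5,-10.4)),("wood",(652,26,7.9))):
    for n,k in (("top",c),("wrist",w)):
        p,s=fit(k,p0,(4,2,1)); print(nm,n,p,s)
        im=k["image"][:,:,::-1]; im=cv2.resize(im,None,fx=2,fy=2) if nm=="steel" else big[n]
        if nm=="steel": big=globals().get("big",{}); big[n]=im
        for u,v in proj(k,place(p))*2+.5: cv2.circle(im,(int(round(u)),int(round(v))),0,(0,255,0),-1)
a=big["wrist"][0:640,240:980]; b=big["top"][230:620,400:850]
a=cv2.resize(a,None,fx=.8,fy=.8) if 0 else a[:590]; cv2.imwrite("pics/fw.png",a); cv2.imwrite("pics/ft.png",cv2.resize(b,None,fx=1.5,fy=1.5))
# white tops in top view
hsv=cv2.cvtColor(t,cv2.COLOR_RGB2HSV); m=((hsv[:,:,2]>165)&(hsv[:,:,1]<40)).astype(np.uint8); m[:,:215]=0;m[:,375:]=0;m[:125]=0;m[185:]=0
N,l,st,ce=cv2.connectedComponentsWithStats(m)
for i in range(1,N):
    if st[i,4]>40: print(st[i],toplane(c,[ce[i]],49))
E
```

```text
steel top [460.11 -33.47 -11.28] 91.26841735839844
steel wrist [456.96 -34.57 -11.47] 66.51075744628906
wood top [652.52  40.52   8.89] 85.31282043457031
wood wrist [648.35  19.59   8.39] 61.495506286621094
[341 130  24  24 236] [[675.06 -78.03]]
[262 139  23  23 428] [[655.79  66.48]]
[302 143  25  11 186] [[661.27  -7.49]]
[223 145  26  24 367] [[642.74 134.13]]
```

View pics/fw.png

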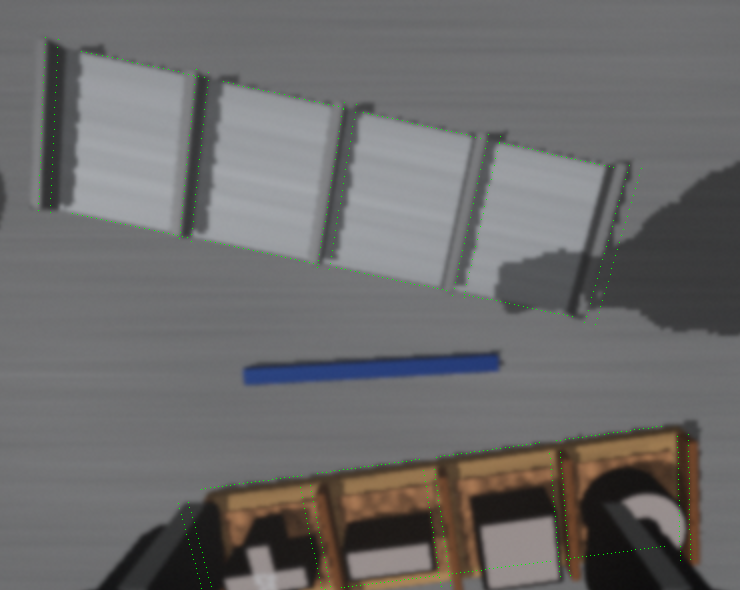

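View pics/ft.png

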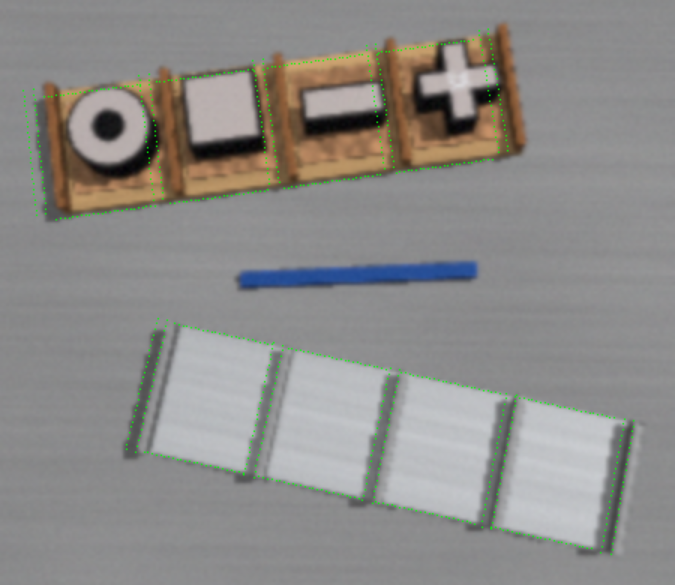

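The overlays show that the steel fit is right in x and yaw, but y is a few mm too far to +y: the divider tops sit left of the green lines in the wrist view. The wood fit is off in y by part of a bay, because it locked onto shadows. I'll zoom in on the steel and move to a hover over the roundel for a close look.

```bash
python3 - <<'E'
from h import *
import pickle
np.set_printoptions(precision=1,suppress=True)
w=pickle.load(open("w1.pkl","rb"))
print(toplane(w,[(379.5,277.5),(315,279),(252.5,290)],49))
a=w["image"][10:165,130:440,::-1]; cv2.imwrite("pics/z1.png",cv2.resize(a,None,fx=2.58,fy=2.58,interpolation=cv2.INTER_CUBIC))
# hover over the roundel/square gap, tool y along rack x
goto([648,120,135],[180,0,98.5])
c=cam("wrist"); cv2.imwrite("pics/w2.png",c["image"][:,:,::-1]); pickle.dump(c,open("w2.pkl","wb")); print(get_state()["clock"])
E
```

```text
[[652.9  64.6]
 [654.9  -7.8]
 [669.2 -79.1]]
4.0083
```

View pics/z1.png

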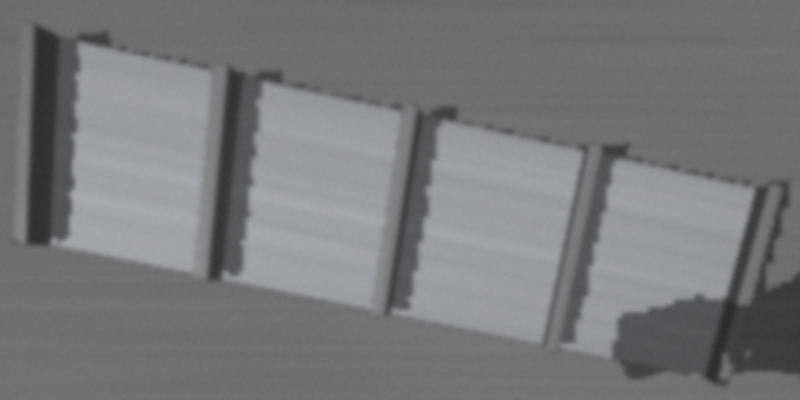

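View pics/w2.png

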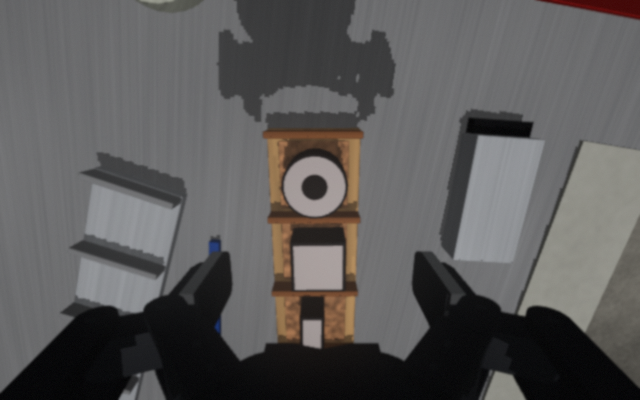

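z1 shows the steel divider tops clearly, with ends running from (31,24)/(20,243) to (775,184)/(723,380). w2 shows the roundel centred at (314,187) and the square at (318,267), with nothing hiding them.

```bash
python3 - <<'E'
from h import *
import pickle
from scipy.optimize import least_squares
np.set_printoptions(precision=2,suppress=True)
w=pickle.load(open("w1.pkl","rb"))
px=np.array([(31,24),(20,243),(220,67),(203,278),(410,104),(381,313),(594,146),(552,346),(775,184),(723,380)],float)
uv=(px+.5)/2.58-.5+[130,10]
P=toplane(w,uv,30); M=np.array([(s,y) for y in (-144,-72,0,72,144) for s in (-40,40)],float)
def f(p):
    a=np.radians(p[2]); return ((M@np.array([[np.cos(a),np.sin(a)],[-np.sin(a),np.cos(a)]]))+p[:2]-P).ravel()
r=least_squares(f,[457,-36,-11.4],loss="soft_l1"); print("steel",r.x); print(f(r.x).reshape(-1,2))
c=pickle.load(open("w2.pkl","rb"))
h=cv2.cvtColor(c["image"],cv2.COLOR_RGB2HSV); m=((h[:,:,2]>135)&(h[:,:,1]<45)).astype(np.uint8); m[:,:265]=0; m[:,362:]=0; m[:130]=0
for q in cv2.findContours(m,cv2.RETR_EXTERNAL,cv2.CHAIN_APPROX_NONE)[0]:
    if cv2.contourArea(q)>300:
        k=toplane(c,q[:,0],49).astype(np.float32); print(cv2.boundingRect(q),cv2.minAreaRect(k))
E
```

```text
steel [455.23 -39.8  -11.06]
[[-0.91 -2.18]
 [ 0.54 -0.97]
 [-1.74  0.05]
 [ 0.87 -1.4 ]
 [-0.65  0.4 ]
 [ 1.04 -1.09]
 [-1.42  1.47]
 [ 1.78  0.58]
 [-1.    1.9 ]
 [ 1.87  0.61]]
(304, 321, 17, 26) ((656.2913818359375, 0.7839345932006836), (14.136946678161621, 26.5689754486084), 7.579172611236572)
(294, 246, 48, 44) ((651.7481079101562, 65.74461364746094), (38.643611907958984, 39.403865814208984), 9.564785957336426)
(285, 157, 60, 59) ((639.4228515625, 133.0169219970703), (44.99410629272461, 45.213829040527344), 53.045738220214844)
```

```bash
cat > pp.py <<'E'
from h import *
S=np.array([456.3,-39.3]); SY=-11.1; WY=8.7
def bay(y):
    a=np.radians(SY); return S+[-y*np.sin(a),y*np.cos(a)]
def pick(xy,zp=18,yaw=90+WY):
    x,y=map(float,xy)
    line_to([x,y,110],vel=220,rotation=[180,0,yaw]); line_to([x,y,zp],vel=100)
    f=get_state()["force"]; set_gripper(0.0,f_grip=40); s=get_state()
    print("grip",s["width"],s["grasp_force"],"f before",np.round(f,1),"after",np.round(s["force"],1))
    line_to([x,y,110],vel=130); s=get_state(); print("lift",s["width"],s["grasp_force"],s["clock"])
def drop(y,zp=16,d=(0,0)):
    x,y=map(float,bay(y)+np.array(d))
    line_to([x,y,110],vel=230,rotation=[180,0,90+SY]); line_to([x,y,zp],vel=80)
    print("down",np.round(get_state()["force"],1)); hold(.1); set_gripper(1.0); line_to([x,y,110],vel=150); print("t",get_state()["clock"])
E
python3 - <<'E'
from pp import *
pick((640,133))
E
```

```text
grip 0.5983014494065491 40.794475078582764 f before [-0.2  0.7 -0.6] after [-2.6  0.5  7.4]
lift 0.5970955889066248 41.69175446033478 6.6333
```

```bash
python3 - <<'E'
from pp import *
import pickle
drop(-108)
# look on the way: back up toward the next pick
line_to([500,-110,150],vel=230,rotation=[180,0,90])
c=cam("wrist"); cv2.imwrite("pics/w3.png",c["image"][:,:,::-1]); pickle.dump(c,open("w3.pkl","wb"))
E
```

```text
down [ 0.6  0.2 -0.7]
t 10.925
```

View pics/w3.png

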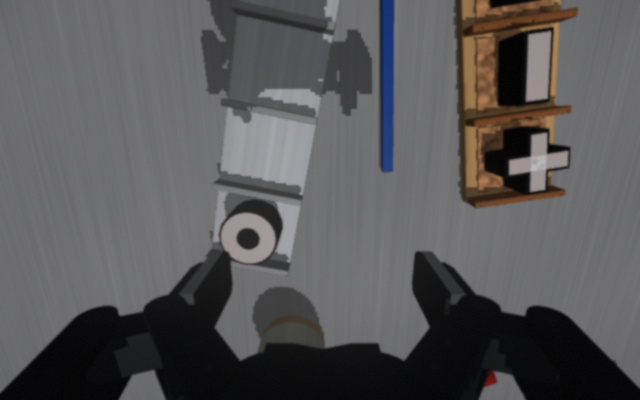

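w3 shows the roundel standing in the right end bay with its top at (248,238), between divider tops at about (260,187) and (262,265). The bar (538,67) and cross (538,161) are in clear view.

```bash
python3 - <<'E'
from pp import *
import pickle
np.set_printoptions(precision=1,suppress=True)
c=pickle.load(open("w3.pkl","rb"))
a=np.radians(SY); R=np.array([[np.cos(a),-np.sin(a)],[np.sin(a),np.cos(a)]])
F=lambda uv,z:(toplane(c,uv,z)-S)@R
print("roundel in rack",F([(248,238)],46),"up divider",F([(217,180),(302,193)],30),"low",F([(289,268)],30))
print("board edges",F([(222,170),(303,180)],12))
print(toplane(c,[(538,67),(538,161)],49))
a=c["image"][80:290,190:340,::-1]; cv2.imwrite("pics/z3.png",cv2.resize(a,None,fx=2.8,fy=2.8,interpolation=cv2.INTER_CUBIC))
E
```

```text
roundel in rack [[   0.  -107.5]] up divider [[-36.  -66.2]
 [ 38.4 -63.5]] low [[  39.1 -138.1]]
board edges [[-37.8 -61.1]
 [ 36.8 -56.1]]
[[656.7  -8.8]
 [670.2 -77.6]]
```

View pics/z3.png

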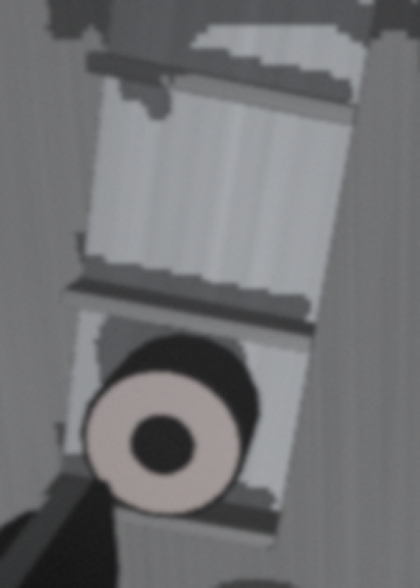

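The zoom shows the divider tops as light strips: (68,293) to (312,342), end (272,540), and end (351,115). The roundel centre is at (163,443).

```bash
python3 - <<'E'
from pp import *
import pickle
np.set_printoptions(precision=1,suppress=True)
c=pickle.load(open("w3.pkl","rb"))
a=np.radians(SY); R=np.array([[np.cos(a),-np.sin(a)],[np.sin(a),np.cos(a)]])
Z=lambda p:(np.array(p)+.5)/2.8-.5+[190,80]
F=lambda p,z:(toplane(c,Z(p),z)-S)@R
print("roundel",F([(163,443)],46),"tops",F([(68,293),(312,342),(272,540),(351,115)],30))
pick((655.5,-8))
E
```

```text
roundel [[  -0.1 -107.4]] tops [[ -38.2  -70.6]
 [  39.   -71.6]
 [  37.9 -143.2]
 [  38.2   -1.1]]
grip 0.25117559364032155 39.69185650348663 f before [-0.1 -0.6  0.1] after [-0.4  0.5  5.2]
lift 0.256987184597549 39.1379588842392 15.0333
```

The roundel is centred to within 1 mm. I'll do the remaining shapes now.

```bash
python3 - <<'E'
from pp import *
drop(36)
pick((669.8,-78)); drop(108)
pick((652.3,65.4)); drop(-36)
goto([545,0,215],[180,0,180])
c=cam("wrist"); a=c["image"][0:200,100:450,::-1]; cv2.imwrite("pics/w4.png",cv2.resize(a,None,fx=2.2,fy=2.2,interpolation=cv2.INTER_CUBIC))
import pickle; pickle.dump(c,open("w4.pkl","wb")); print(get_state()["clock"])
cv2.imwrite("pics/t4.png",cv2.resize(camera("top")["image"][100:320,190:440,::-1],None,fx=2.4,fy=2.4))
E
```

```text
down [-0.1 -0.9 -1. ]
t 18.8583
grip 0.6008263874495217 42.111722230911255 f before [ 0.2 -0.4  1.1] after [-1.   0.4  5.4]
lift 0.6056345697462853 41.73631489276886 22.35
down [-0.2  0.5 -1.3]
t 26.1917
grip 0.5296572025176023 41.472859382629395 f before [0.4 0.5 0.2] after [-1.5 -0.1  5.6]
lift 0.5325900685990023 40.931864976882935 29.5167
down [ 0.3  0.4 -0.9]
t 33.425
34.7417
```

View pics/w4.png

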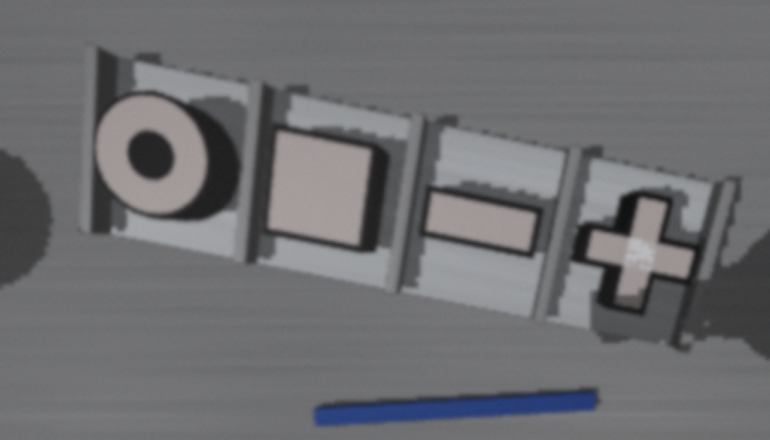

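w4 is mirrored: its left side is the robot's right. From the robot's right it shows the roundel (152,154), square (320,187), bar (481,219) and cross (640,250), all upright. I'll check how well each is centred.

```bash
python3 - <<'E'
from pp import *
import pickle
np.set_printoptions(precision=1,suppress=True)
c=pickle.load(open("w4.pkl","rb"))
a=np.radians(SY); R=np.array([[np.cos(a),-np.sin(a)],[np.sin(a),np.cos(a)]])
Z=lambda p:(np.array(p)+.5)/2.2-.5+[100,0]
print((toplane(c,Z([(152,154),(320,187),(481,219),(640,250)]),46)-S)@R)
s=get_state(); print(s["force"],s["width"])
E
```

```text
[[  -0.9 -107.5]
 [  -1.1  -35.4]
 [  -1.3   35.1]
 [  -1.9  106.2]]
[ 0.7 -1.   0.6] 1.0010873883198488
```

All four are within 2 mm of their bay centres.

```bash
python3 -c "
from cell import *
print(sign_off())"
```

```text
the job is handed in; nothing more can be done
None
```

The four shapes now stand white face up in the metal rack in reverse order (cross, bar, square, roundel from the robot's left), each measured within about 2 mm of its bay centre, and the job was handed in at about 35 s of the 96 s allowed.

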